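# Dial the code into the blue lock box beside the still

### The arm

A 6-joint arm with a two-finger parallel gripper is mounted at the origin on the work surface. World frame = base frame: x ahead of the robot, y to its left, z up, the work surface at z = 0. Lengths are in m, angles in rad, forces in N, time in s.
With the tool pointing down it reaches from about 0.375 to 0.9 m from the base axis. Payload 3.1 kg.
Tool frame: the origin (TCP) lies on the centre line of the jaws, within the pads' length; the fingertips stand 19 mm ahead of it and the grasp point (between the pads) is the TCP; z points along the fingers, y is the line along which they close (so a half turn about z gives the same grasp; the last joint's range is limited). The gripper opens to 85 mm and grips with 20 to 120 N. Pads are 22 mm wide; open, the fingers measure 114 mm over their backs; the gripper's body (76 mm by 85 mm) begins 54 mm behind the grasp point. The pads swing forward as they close: fully open they stand 13 mm farther back than shut.
Start: joints at [-1.31, 0.527, 1.433, -0, 1.181, -0.178], TCP at [0.266, -0.565, 0.25] pointing down, gripper open.
Joint ranges: [-3.08, 3.08], [-0.75, 2.2], [0.22, 2.44], [-1.43, 4.57], [0, 2.65], [-2.85, 2.85]. Speed limits (rad/s): [2.79, 2.79, 3.14, 3.14, 3.14, 3.14].

### API

Orientations are given as a unit quaternion [x, y, z, w].
In Python, from station import manip gives the robot as it stands.
- The arm moves only by the tool servo_tool, never from a script. Its argument "rows" is a list that holds one entry, the list of rows, each a list of 7 numbers: the turn, a rotation vector about the tool's x, y, z in degrees, then the shift along the tool's x, y, z in m, then the gripper command: -1 is shut, 1 is fully open, values between are in proportion. In form: [[[wx, wy, wz, tx, ty, tz, jaw], ...]]. A call has 1 to 8 rows; each row shifts and turns the commanded pose from where the row before left it, along the tool's axes as they then stand; what a row does not reach is not made up. A row lasts 1/12 s, in which the tool goes at most 41.7 mm and 7.16 degrees, less where a joint would pass 70% of its speed; a pose out of reach is approached as far as the arm can. A call is refused whole if a number of a shift passes 0.0417 or a number of a turn 7.16, either way. A call with a gripper value outside its range is refused whole. The fingers move at their own pace and stop on an object; "squeeze" is the grip in N (left out, the last holds). Time passes only in rows, so rows that do not move let the fingers close. It gives the time, the measured TCP pose, the force, the opening and the grip force at its end, in the units of the state.
- manip.sense(): the state, without advancing time (a new reading comes with each control period).
- manip.snapshot(name): name is "scene" or "top"; returns the picture (420x560x3 uint8, blue, green, red); there is no depth.
- manip.camera_info(name): a dict with "K" (3x3 intrinsics, pixels), "k1" (the pictures are not rectified: a ray, as slopes to the right and down, at radius r is drawn at 1 + k1 r^2 times it, then the intrinsics apply), "camera_from_world" (4x4, takes a point from world to camera coordinates). Camera axes: x right, y down, z forward; pixel columns grow to the right and rows downward; lengths in m; the calibration is good to about 2 mm. A picture is of the moment at which its call begins. camera_info takes no time and is no camera call.
- manip.sign_off(): hands the job in; it is judged then, once.
The state is a dict: "t": time; "q": joint angles; "qd": joint speeds; "tau": joint torques, N m; "tcp_pos": TCP position; "tool_rot": TCP orientation; "force": force on the tool from outside, world axes, zero at the start; "ft_torque": the same for the moment, N m; "finger_gap": opening from 0.0 (shut) to 1.0 (fully open); "gripper_force": force on a finger pad.
Only numpy, scipy, OpenCV 4.12 (cv2) and the standard library are available. Lean on these libraries where they do the work, as an engineer would, in place of code of your own. Each camera call takes 0.05 s, during which the arm holds its last target. There are 200 camera calls.

### The job

Two small lock boxes stand on the kitchen table. On the one with the blue lid, turn the dial left (counter-clockwise seen from above) until its red pointer is at the mark with one dot, let it rest there for a second, then turn it right (clockwise) to the mark with four dots and let go, leaving it there. Do not turn the dial of the orange box.

Things in the scene. Friction and masses are not known exactly. Their poses are not given: they have to be found in the camera images.
- blue_box: Box to work on: fixed, dark steel, 174 x 174 x 90 mm tall, blue lid. Origin: centre of underside, z up, z is the dial's axis. -x: front (brass keyhole plate), towards the robot within 21 deg; +x: back (hinges). Radial rows of white dots on the lid, from 46 mm off the axis; counter-clockwise from +x seen from above: 1 dot at +50 deg, 2 at +25, 3 at 0, 4 at -25, 5 at -50.
- blue_dial (a joint): Angle of the blue box's dial, rad, positive counter-clockwise from above (left), 0 with the red pointer at 3 dots, along the box's +x; so 1 dot is +0.873, 4 dots is -0.436. Starts between -0.2 and 0.55; stops at -1.25 and +1.25; turns at about 0.06 N m and stays where it is left.
- blue_dial_grip (a point): Point on the blue box's dial axis at grip height, 126 mm above the table. Turns with the dial: x along the grip bar to the red pointer, z up. Dial: black disc 68 mm across, upper face 24 mm below this point, with an upright black bar 50 mm long (along x), 16 mm thick, 36 mm tall, top 12 mm above this point. Red stripe on the bar and red tick on the disc at the pointer side.
- orange_dial_pointer (a point): Red tick, 30 mm from the dial axis, 102 mm above the table, on the dial of the other box, the same but for its orange lid. That dial is to be left alone. The boxes stand side by side in either order. A roll of tape, a jar and a steel mug stand further out.
Not all that is in view belongs to the job. Leave any green or pink look-alike of the blue_box alone.

How it is judged:
By the outcome, as a careful person would: the job done as asked, in the order asked, and still so for the second after the job is handed in, with the robot touching nothing.
It also fails if it takes over 34 s, if anything falls off the work surface, if the arm or the gripper's body presses on something with over 40 N, if the wrist force passes 120 N, or if a joint passes its speed limit or range.

## Working session

There is one attempt and no reset: what is moved stays moved. The work goes in short steps, Python scripts to look and compute and a tool call to move; the robot and the scene stay as the last step left them, time stands still between calls to the robot, and variables do not carry over. Pictures are saved under pics/ and viewed, at most 10 in all, crops included, and the job is handed in when it is done.

Besides the shell and the picture viewer there is one more tool, called after ">>>" in YAML: its name, and indented under it one key for each argument. servo_tool: Moves the arm, as the interface text tells. Its arguments: {"type":"object","properties":{"rows":{"type":"array","items":{"type":"array","items":{"type":"array","items":{"type":"number"}}}},"squeeze":{"type":"number"}},"required":["rows"]}

```bash
mkdir -p pics
python3 - <<'E'
from station import manip
import cv2
for n in("scene","top"):
    cv2.imwrite(f"pics/{n}0.png",manip.snapshot(n)); c=manip.camera_info(n); print(c)
s=manip.sense();print(s)
E
```

```text
{'K': array([[430.6212433 ,   0.        , 279.78136126],
       [  0.        , 430.6212433 , 219.46569403],
       [  0.        ,   0.        ,   1.        ]]), 'k1': -0.04791567758541612, 'camera_from_world': array([[-0.34583511,  0.9380211 , -0.0226826 ,  0.20403356],
       [ 0.49922062,  0.16347936, -0.8509132 , -0.12374289],
       [-0.79446639, -0.30559928, -0.52481637,  1.38686516],
       [ 0.        ,  0.        ,  0.        ,  1.        ]])}
{'K': array([[526.3513505 ,   0.        , 275.70480686],
       [  0.        , 526.3513505 , 201.70540195],
       [  0.        ,   0.        ,   1.        ]]), 'k1': -0.11846362680407874, 'camera_from_world': array([[-0.00846958, -0.9996156 , -0.02639923, -0.035801  ],
       [-0.99438208,  0.01120497, -0.10525557,  0.4636823 ],
       [ 0.10551092,  0.02535945, -0.99409474,  1.13882612],
       [ 0.        ,  0.        ,  0.        ,  1.        ]])}
{'t': 0.1, 'q': array([-1.30951258e+00,  5.28383353e-01,  1.43380614e+00,  6.60884510e-06,
        1.18141249e+00, -1.78482849e-01]), 'qd': array([-0.00182101, -0.00184018, -0.00122752,  0.00263307, -0.000885  ,
        0.00095247]), 'tau': array([-5.46087867e-04, -4.43305707e+01, -1.78585696e+01, -2.73449878e-04,
        3.86917251e-03,  3.76850124e-06]), 'tcp_pos': array([ 0.26595373, -0.56489938,  0.24941504]), 'tool_rot': array([ 9.75922692e-01,  2.18114394e-01, -3.85284335e-05, -1.00392859e-03]), 'force': array([-0.0164306 ,  0.05040675,  0.12311685]), 'ft_torque': array([-0.05794934, -0.02181902,  0.03836228]), 'gripper_force': 0.0, 'finger_gap': 1.003642183177665}
```

View pics/top0.png

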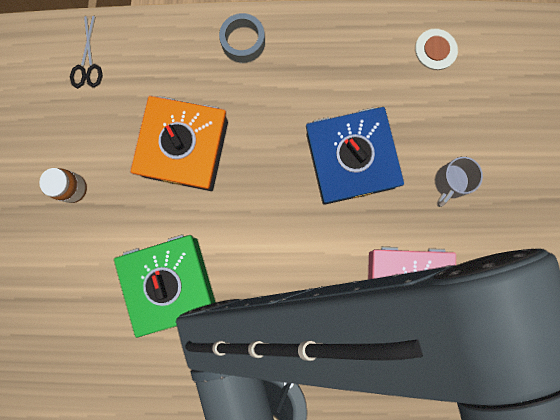

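View pics/scene0.png

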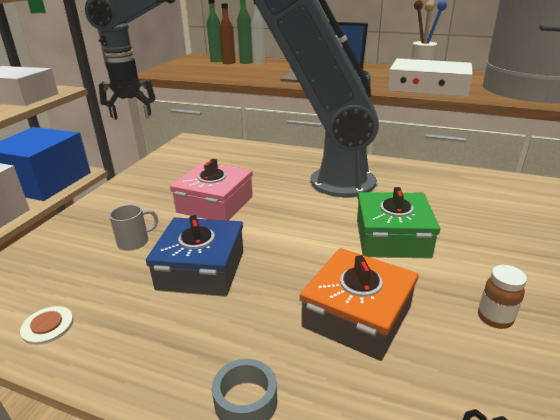

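Top view: blue lid at (355,153), orange at (177,140), green at (162,287), pink at (413,265). In the scene view, blue is at (197,245). The blue lid at (355,153) is the one meant, since it is the only dark-blue lid. It stands beside the orange box, and green and pink are the look-alikes.

```bash
cat > h.py <<'E'
from station import manip
import cv2, numpy as np
from scipy.spatial.transform import Rotation as R
def ray(n,px,z):
    c=manip.camera_info(n);T=c["camera_from_world"]
    u=cv2.undistortPoints(np.float64(px).reshape(-1,1,2),c["K"],np.array([c["k1"],0,0,0]))[:,0]
    d=np.c_[u,np.ones(len(u))]@T[:3,:3]; o=-T[:3,:3].T@T[:3,3]
    return o+d*((z-o[2])/d[:,2])[:,None]
def masks(im):
    h=cv2.cvtColor(im,cv2.COLOR_BGR2HSV); H,S,V=cv2.split(h)
    return ((H>100)&(H<130)&(S>120)&(V>50)), (((H<8)|(H>172))&(S>150)&(V>110)), ((S<80)&(V>190))
def wrap(a): return (a+180)%360-180
def look(name,roi):
    im=manip.snapshot("top"); x0,y0,x1,y1=roi
    b,r,w=[m[y0:y1,x0:x1] for m in masks(im)]
    cv2.imwrite(f"pics/{name}.png",cv2.resize(im[y0:y1,x0:x1],None,fx=5,fy=5,interpolation=cv2.INTER_CUBIC))
    return b,r,w,np.array([x0,y0])
E
python3 - <<'E'
from h import *
b,r,w,o=look("crop1",(295,95,415,213))
cs,_=cv2.findContours(b.astype('u1'),0,2); c=max(cs,key=cv2.contourArea)
hull=cv2.convexHull(c)[:,0]+o
P=ray("top",hull,0.09)[:,:2]
rc=cv2.minAreaRect((P*1000).astype('f4')); print(rc); C=np.array(rc[0])/1000
# corners
q=cv2.boxPoints(rc); print(q)
n,l,st,ce=cv2.connectedComponentsWithStats(w.astype('u1'))
for i in range(1,n):
    p=ray("top",[ce[i]+o],0.09)[0,:2]-C
    print("dot",(ce[i]+o).round(1),st[i,4],round(1000*np.hypot(*p)),round(np.degrees(np.arctan2(p[1],p[0])),1))
ys,xs=np.where(r); 
pr=np.c_[xs,ys]+o
print("red",len(xs),pr.mean(0))
p=ray("top",pr,0.138)[:,:2]-C
print("red fit",cv2.fitLine(p.astype('f4'),2,0,.01,.01).ravel(), "mean",p.mean(0),np.degrees(np.arctan2(*p.mean(0)[::-1])))
E
```

```text
((555.251708984375, -208.16888427734375), (173.5056610107422, 172.44522094726562), 12.138160705566406)
[[ 452.30838  -142.11542 ]
 [ 488.5684   -310.70535 ]
 [ 658.19507  -274.22235 ]
 [ 621.93506  -105.632416]]
dot [296.5  98.5] 2 171 44.4
dot [317.  98.] 1 144 31.8
dot [300.5  99.5] 2 164 42.9
dot [311. 100.] 1 148 36.9
dot [318. 100.] 1 139 32.0
dot [353.8 102.7] 327 111 -1.1
dot [296. 106.] 1 161 48.9
dot [309.  106.5] 2 140 41.9
dot [337. 106.] 1 110 17.9
dot [343. 106.] 1 106 11.4
dot [385. 108.] 1 121 -34.6
dot [387. 108.] 1 123 -36.3
dot [403.7 111.4] 105 142 -49.8
dot [302.  110.7] 3 144 48.7
dot [313. 110.] 1 129 41.5
dot [317.5 110.5] 2 121 38.5
dot [325.  110.5] 2 112 32.1
dot [327. 110.] 1 111 30.0
dot [330.  110.3] 3 107 27.2
dot [334. 110.] 1 104 22.9
dot [336.7 110.3] 3 101 20.1
dot [339. 110.] 1 100 17.3
dot [343.  110.3] 6 97 12.7
dot [347.3 110. ] 3 96 7.2
dot [352.4 110.3] 9 95 0.7
dot [360.5 109. ] 2 99 -9.4
dot [298. 111.] 1 150 51.1
dot [320. 111.] 1 117 36.8
dot [322. 111.] 1 115 35.1
dot [387.7 113. ] 3 115 -39.9
dot [392.8 114.4] 16 120 -44.9
dot [395. 112.]
[... 1785 characters left out ...]
134.8
dot [358.7 199. ] 3 95 -176.0
dot [362. 198.] 1 94 -171.6
dot [382. 198.] 1 109 -149.4
dot [348.4 200.3] 14 99 171.4
dot [355.5 199. ] 2 95 -180.0
dot [367.5 200. ] 2 101 -165.6
dot [342.  201.5] 2 104 164.3
dot [303.  204.7] 3 152 134.0
dot [318. 204.] 1 131 143.3
dot [330.6 204.6] 5 118 153.9
dot [336.5 203. ] 2 110 158.9
dot [301.8 206.6] 24 157 134.4
dot [311.7 206.7] 3 143 140.3
dot [315.5 206.5] 2 138 142.8
dot [325.5 205.5] 4 125 149.9
dot [335. 206.] 1 117 158.6
dot [346. 206.] 1 111 169.6
dot [355. 206.] 1 110 179.3
dot [318. 207.] 1 136 144.8
red 60 [352.66666667 143.58333333]
red fit [0.61553454 0.7881099  0.01198917 0.00875532] mean [0.01198917 0.00875532] 36.13948068074516
```

View pics/crop1.png

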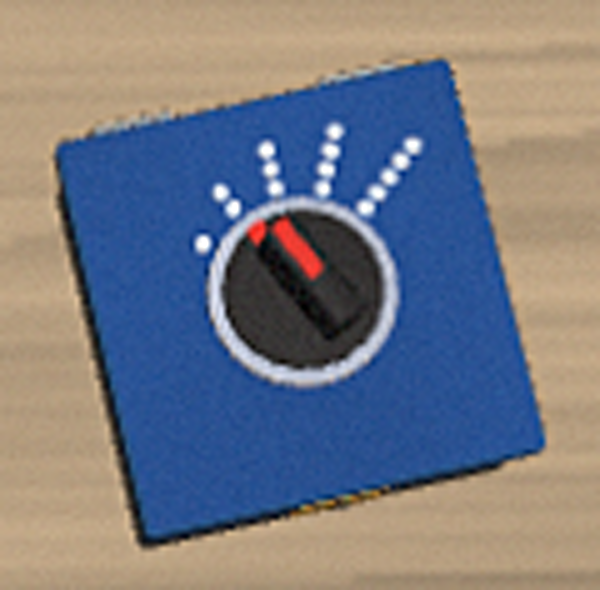

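The crop shows the blue lid (crop is 5x, offset (295,95)). It has one dot at upper left (335,143), five dots at right, and the red pointer between 1 and 3 dots, tick near (347,142). Next I fit the box pose to the dots.

```bash
cat >> h.py <<'E'
from scipy.optimize import least_squares
def dots(n,C0,yaw0):
    """white dot components per row on lid, fit pose from rows lines + first dot radius"""
    im=manip.snapshot(n); f=4
    big=cv2.resize(im,None,fx=f,fy=f,interpolation=cv2.INTER_CUBIC)
    h=cv2.cvtColor(big,cv2.COLOR_BGR2HSV); w=((h[...,1]<110)&(h[...,2]>165)).astype('u1')
    k,l,st,ce=cv2.connectedComponentsWithStats(w)
    P=ray(n,(ce+.5)/f-.5,0.09)[:,:2]-C0; r=np.hypot(*P.T); a=np.degrees(np.arctan2(P[:,1],P[:,0]))-yaw0
    ok=(r>.041)&(r<.085)&(np.abs(a)<60)&(st[:,4]<500); P=P[ok]; r=r[ok];a=a[ok]
    row=np.clip(np.round(a/25),-2,2)*25
    first=np.array([r[i]<r[row==row[i]].min()+1e-6 for i in range(len(r))])
    def res(x):
        d=P-x[:2]; th=np.radians(x[2]+row); u=np.c_[np.cos(th),np.sin(th)]
        return np.r_[d[:,1]*u[:,0]-d[:,0]*u[:,1], ((d*u).sum(1)-.046)[first]]*1000
    s=least_squares(res,[0,0,yaw0],x_scale=[.001,.001,1],loss='soft_l1')
    print(n,"ndots",len(P),"C",(C0+s.x[:2]).round(4),"yaw",s.x[2].round(2),"rms",np.sqrt(np.mean(res(s.x)**2)).round(2),"rows",[(int(v),int((row==v).sum())) for v in(50,25,0,-25,-50)])
    return im,C0+s.x[:2],s.x[2]
def redang(im,n,C,yaw,lim=.035):
    r=masks(im)[1]; ys,xs=np.where(r); p=ray(n,np.c_[xs,ys],.138)[:,:2]-C
    k=np.hypot(*p.T)<lim
    q=p[k]; t=ray(n,np.c_[xs,ys],.102)[:,:2][k]-C
    v=cv2.fitLine(q.astype('f4'),2,0,.001,.01).ravel()
    print(n,"red n",k.sum(),"mean stripe ang",np.degrees(np.arctan2(*q.mean(0)[::-1]))-yaw,"line",np.degrees(np.arctan2(v[1],v[0]))-yaw)
    far=t[np.hypot(*t.T)>.026]
    if len(far): print("  tick ang",np.degrees(np.arctan2(*far.mean(0)[::-1]))-yaw,len(far))
E
python3 - <<'E'
from h import *
for n in("top","scene"):
    im,C,y=dots(n,np.array([.5553,-.2082]),12.); redang(im,n,C,y)
E
```

```text
top ndots 2 C [ 0.5658 -0.2126] yaw 22.91 rms 0.55 rows [(50, 1), (25, 1), (0, 0), (-25, 0), (-50, 0)]
top red n 60 mean stripe ang 60.86025906015874 line 29.101481312869808
  tick ang 31.789968137003243 7
scene ndots 8 C [ 0.5548 -0.2098] yaw 10.78 rms 4.08 rows [(50, 1), (25, 1), (0, 1), (-25, 1), (-50, 4)]
scene red n 27 mean stripe ang 24.302441985206816 line 29.214264136225463
  tick ang -156.73939747553942 27
```

```bash
cat >> h.py <<'E'
def dots(n,C0,yaw0):
    im=manip.snapshot(n); f=4
    big=cv2.resize(im,None,fx=f,fy=f,interpolation=cv2.INTER_CUBIC)
    S=cv2.split(cv2.cvtColor(big,cv2.COLOR_BGR2HSV)); w=(S[1]<130)&(S[2]>140)
    ys,xs=np.where(w); A=ray(n,(np.c_[xs,ys]+.5)/f-.5,0.09)[:,:2]
    C=np.array(C0);yaw=yaw0
    for it in range(4):
        P=A-C; r=np.hypot(*P.T); a=wrap(np.degrees(np.arctan2(P[:,1],P[:,0]))-yaw)
        row=np.round(a/25)*25
        ok=(r>.043)&(r<.075)&(np.abs(row)<=50)&(np.abs(a-row)*r<9*.046); P=P[ok];row=row[ok]
        def res(x):
            th=np.radians(x[2]+row); return ((P[:,1]-x[1])*np.cos(th)-(P[:,0]-x[0])*np.sin(th))*1000
        s=least_squares(res,[0,0,yaw],x_scale=[.001,.001,1],loss='soft_l1'); C=C+s.x[:2];yaw=s.x[2]
    print(n,len(P),"C",C.round(4),"yaw",yaw.round(2),"rms",np.sqrt(np.mean(res(s.x)**2)).round(2),[int((row==v).sum()) for v in(50,25,0,-25,-50)])
    return im,C,yaw
E
python3 - <<'E'
from h import *
for n in("top","scene"):
    im,C,y=dots(n,np.array([.5553,-.2082]),12.); redang(im,n,C,y)
# top ring: dark disc ellipse fit
im=manip.snapshot("top"); x0,y0=330,125
g=im[125:182,330:382]; V=g.max(2); d=((V<75)|masks(g)[1]).astype('u1')
c=max(cv2.findContours(d,0,1)[0],key=cv2.contourArea); e=cv2.fitEllipse(cv2.convexHull(c)); print(e, ray("top",[np.array(e[0])+[x0,y0]],.102))
E
```

```text
top 2696 C [ 0.5572 -0.2093] yaw 12.14 rms 2.15 [184, 358, 568, 779, 807]
top red n 61 mean stripe ang 32.40180317426643 line 39.92211412990039
  tick ang 19.460875759159247 18
scene 2167 C [ 0.5536 -0.2111] yaw 12.21 rms 2.88 [145, 297, 453, 629, 643]
scene red n 26 mean stripe ang 25.38365769408599 line 27.055756969672757
  tick ang -158.898257588809 26
((25.002037048339844, 27.500198364257812), (30.810373306274414, 31.503141403198242), 117.02239990234375) [[ 0.55609498 -0.20823985  0.102     ]]
```

>>> servo_tool:
  rows:
    - [[0,0,0,0.015,-0.007,0,1],[0,0,0,0.03,-0.0145,0,1],[0,0,0,0.032,-0.0155,0,1],[0,0,0,0.032,-0.0155,0,1],[0,0,0,0.032,-0.0155,0,1],[0,0,0,0.032,-0.0155,0,1],[0,0,0,0.032,-0.0155,0,1],[0,0,0,0.032,-0.0155,0,1]]

```text
t: 1.07
tcp_pos: [0.4329, -0.3584, 0.2505]
tool_rot: [0.976, 0.218, 0.0, -0.0]
force: [1.1, -0.3, -0.1]
finger_gap: 1.001
gripper_force: 0.0
```

>>> servo_tool:
  rows:
    - [[0,0,0,0.032,-0.0155,0,1],[0,0,0,0.032,-0.0155,0,1],[0,0,0,0.032,-0.0155,0,1],[0,0,0,0.032,-0.015,0,1],[0,0,0,0.03,-0.014,0,1],[0,0,0,0.019,-0.01,0,1],[0,0,-7,0,0,0,1],[0,0,-7,0,0,0,1]]

```text
t: 1.73
tcp_pos: [0.5564, -0.2053, 0.2503]
tool_rot: [0.94, 0.34, 0.0, -0.0]
force: [-0.0, 0.4, -0.3]
finger_gap: 1.0
gripper_force: 0.0
```

```bash
cat >> h.py <<'E'
def st():
    s=manip.sense();M=R.from_quat(s["tool_rot"]).as_matrix()
    print("t",round(s["t"],2),"tcp",s["tcp_pos"].round(4),"yaw",np.degrees(np.arctan2(M[1,0],M[0,0])).round(2),"z",M[:,2].round(3),"gap",round(s["finger_gap"],3),"F",s["force"].round(1),s["ft_torque"].round(2),"grip",s["gripper_force"])
    return s,M
E
python3 - <<'E'
from h import *
s,M=st(); print(M.T@(np.array([.556,-.209,.126])-s["tcp_pos"]))
cv2.imwrite("pics/a.png",np.hstack([cv2.resize(manip.snapshot("scene")[120:330,80:360],(560,420)) ]))
E
```

```text
t 1.73 tcp [ 0.5564 -0.2053  0.2503] yaw 39.74 z [-0.     0.001 -1.   ] gap 1.0 F [-0.   0.4 -0.3] [-0.03  0.01 -0.04] grip 0.0
[-0.00271901  0.00270025  0.12431464]
```

View pics/a.png

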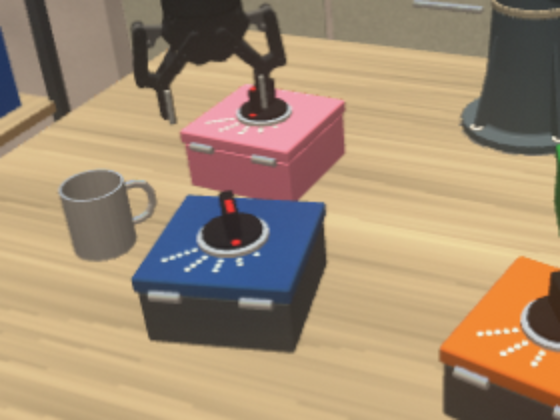

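The scene view shows the open gripper above the blue box, with fingers at about (165,105) and (262,90) in the crop and nothing in the way. Descending.

>>> servo_tool:
  rows:
    - [[0,0,0,-0.0027,0.0027,0.01,1],[0,0,0,0,0,0.02,1],[0,0,0,0,0,0.02,1],[0,0,0,0,0,0.02,1],[0,0,0,0,0,0.02,1],[0,0,0,0,0,0.018,1],[0,0,0,0,0,0.01,1],[0,0,0,0,0,0.004,1]]

```text
t: 2.45
tcp_pos: [0.5537, -0.2116, 0.1261]
tool_rot: [0.943, 0.334, -0.001, -0.002]
force: [0.9, -0.0, 0.2]
finger_gap: 1.003
gripper_force: 0.0
```

>>> servo_tool:
  rows:
    - [[0,0,0,0,0,0,0],[0,0,0,0,0,0,-0.3],[0,0,0,0,0,0,-0.5],[0,0,0,0,0,0,-1],[0,0,0,0,0,0,-1],[0,0,0,0,0,0,-1],[0,0,0,0,0,0,-1],[0,0,0,0,0,0,-1]]
  squeeze: 25

```text
t: 3.12
tcp_pos: [0.5538, -0.2105, 0.1291]
tool_rot: [0.942, 0.335, -0.001, -0.002]
force: [-3.3, 3.6, 6.0]
finger_gap: 0.187
gripper_force: 29.2
```

Run:
```python
from h import *
st()
```

```text
t 3.12 tcp [ 0.5538 -0.2105  0.1291] yaw 39.19 z [-0.003  0.003 -1.   ] gap 0.187 F [-3.3  3.6  6. ] [ 0.5   0.48 -0.05] grip 29.178633391857147
```

>>> servo_tool:
  rows:
    - [[0,0,0,0.002,-0.001,0,-1],[0,0,-3,0,0,0,-1],[0,0,-4,0,0,0,-1],[0,0,-4,0,0,0,-1],[0,0,-4,0,0,0,-1],[0,0,-4,0,0,0,-1],[0,0,-3,0,0,0,-1],[0,0,0,0,0,0,-1]]

```text
t: 3.78
tcp_pos: [0.5543, -0.2107, 0.1291]
tool_rot: [0.86, 0.51, -0.002, -0.0]
force: [-5.1, -2.5, 4.7]
finger_gap: 0.183
gripper_force: 29.1
```

Run:
```python
from h import *
st()
im=manip.snapshot("scene"); cv2.imwrite("pics/b.png",cv2.resize(im[190:300,130:265],None,fx=5,fy=5,interpolation=cv2.INTER_CUBIC))
```

```text
t 3.78 tcp [ 0.5543 -0.2107  0.1291] yaw 61.36 z [-0.004 -0.001 -1.   ] gap 0.183 F [-5.1 -2.5  4.7] [-0.36  0.82  0.12] grip 29.055431485176086
```

View pics/b.png

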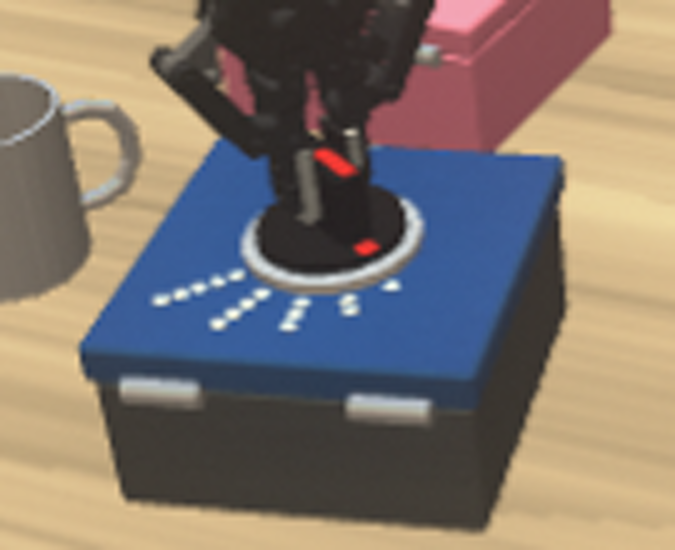

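The crop shows the bar held between the pads and the red tick at about (203,239) in full-image pixels. It points close to the single dot at (208,247).

```bash
cat >> h.py <<'E'
def tick(n,px,C):
    im=manip.snapshot(n); r=masks(im)[1].astype('u1'); k,l,s,ce=cv2.connectedComponentsWithStats(r)
    for i in range(1,k):
        if np.hypot(*(ce[i]-px))<6:
            p=ray(n,[ce[i]],.102)[0,:2]-C; print(n,"tick",ce[i].round(1),s[i,4],"r",np.hypot(*p).round(4),"ang-yaw",(np.degrees(np.arctan2(p[1],p[0]))-12.15).round(2))
E
python3 - <<'E'
from h import *
im,C,y=dots("scene",np.array([.5553,-.2082]),12.)
for c in (C,np.array([.556,-.209]),np.array([.5543,-.2107])): tick("scene",[203.4,239.4],c)
E
```

```text
scene 2191 C [ 0.5537 -0.2112] yaw 12.38 rms 2.9 [147, 302, 454, 636, 652]
scene tick [202.8 239.1] 12 r 0.0301 ang-yaw 49.5
scene tick [202.8 239.1] 12 r 0.0271 ang-yaw 51.55
scene tick [202.8 239.1] 12 r 0.0294 ang-yaw 50.05
```

>>> servo_tool:
  rows:
    - [[0,0,-0.8,0,0,0,-1],[0,0,0,0,0,0,-1],[0,0,0,0,0,0,-1],[0,0,0,0,0,0,-1],[0,0,0,0,0,0,-1],[0,0,0,0,0,0,-1],[0,0,0,0,0,0,-1],[0,0,0,0,0,0,-1]]

```text
t: 4.7
tcp_pos: [0.5543, -0.2107, 0.1291]
tool_rot: [0.857, 0.516, -0.002, -0.0]
force: [-6.1, -1.9, 4.7]
finger_gap: 0.184
gripper_force: 29.1
```

>>> servo_tool:
  rows:
    - [[0,0,0,0,0,0,-1],[0,0,0,0,0,0,-1],[0,0,0,0,0,0,-1],[0,0,0,0,0,0,-1],[0,0,0,0,0,0,-1],[0,0,0,0,0,0,-1],[0,0,0,0,0,0,-1],[0,0,0,0,0,0,-1]]

```text
t: 5.37
tcp_pos: [0.5543, -0.2107, 0.1291]
tool_rot: [0.857, 0.516, -0.002, -0.0]
force: [-5.8, -2.2, 5.7]
finger_gap: 0.181
gripper_force: 29.1
```

Run:
```python
from h import *
st(); tick("scene",[203.4,239.4],np.array([.5537,-.2112]))
```

```text
t 5.37 tcp [ 0.5543 -0.2107  0.1291] yaw 62.06 z [-0.004 -0.001 -1.   ] gap 0.181 F [-5.8 -2.2  5.7] [-0.41  0.81  0.04] grip 29.05530273914337
scene tick [203. 239.] 11 r 0.0301 ang-yaw 50.33
```

>>> servo_tool:
  rows:
    - [[0,0,3,0,0,0,-1],[0,0,6,0,0,0,-1],[0,0,6,0,0,0,-1],[0,0,6,0,0,0,-1],[0,0,6,0,0,0,-1],[0,0,6,0,0,0,-1],[0,0,6,0,0,0,-1],[0,0,6,0,0,0,-1]]

```text
t: 6.08
tcp_pos: [0.5537, -0.2099, 0.1291]
tool_rot: [0.989, 0.146, -0.003, -0.001]
force: [-6.9, -0.7, 6.5]
finger_gap: 0.186
gripper_force: 29.3
```

>>> servo_tool:
  rows:
    - [[0,0,6,0,0,0,-1],[0,0,6,0,0,0,-1],[0,0,6,0,0,0,-1],[0,0,5,0,0,0,-1],[0,0,4,0,0,0,-1],[0,0,2,0,0,0,-1],[0,0,0,0,0,0,-1],[0,0,0,0,0,0,-1]]

```text
t: 6.75
tcp_pos: [0.5536, -0.2093, 0.1291]
tool_rot: [0.995, -0.104, -0.003, -0.0]
force: [-6.2, 1.6, 7.2]
finger_gap: 0.182
gripper_force: 29.3
```

Run:
```python
from h import *
st()
im=manip.snapshot("scene"); cv2.imwrite("pics/c.png",cv2.resize(im[190:300,130:265],None,fx=5,fy=5,interpolation=cv2.INTER_CUBIC))
for x in (185,190,180): tick("scene",[x,243],np.array([.5537,-.2112]))
```

```text
t 6.75 tcp [ 0.5536 -0.2093  0.1291] yaw -11.98 z [-0.005  0.002 -1.   ] gap 0.182 F [-6.2  1.6  7.2] [ 0.11  0.91 -0.02] grip 29.320380091667175
scene tick [186.5 240. ] 12 r 0.0294 ang-yaw -23.8
scene tick [186.5 240. ] 12 r 0.0294 ang-yaw -23.8
```

View pics/c.png

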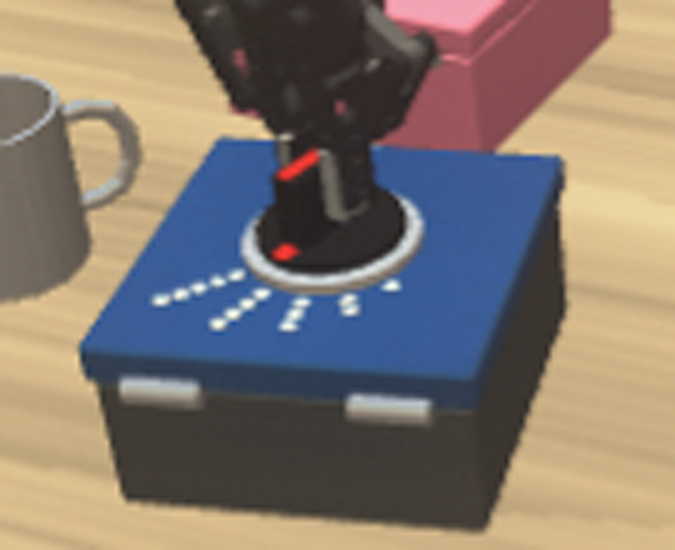

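The red tick at (187,240) points almost at the four-dot row. It needs about 1 degree more, then release.

>>> servo_tool:
  rows:
    - [[0,0,1,-0.001,0,0,-1],[0,0,0,0,0,0,-1],[0,0,0,0,0,0,-1],[0,0,0,0,0,0,-1]]

```text
t: 7.28
tcp_pos: [0.5536, -0.2092, 0.1291]
tool_rot: [0.994, -0.113, -0.002, -0.0]
force: [-5.0, 0.5, 6.7]
finger_gap: 0.18
gripper_force: 29.3
```

Run:
```python
from h import *
st(); tick("scene",[185,243],np.array([.5537,-.2112]))
```

```text
t 7.28 tcp [ 0.5536 -0.2092  0.1291] yaw -12.98 z [-0.003  0.001 -1.   ] gap 0.18 F [-5.   0.5  6.7] [ 0.19  0.82 -0.07] grip 29.28804248571396
scene tick [186.4 239.9] 13 r 0.0294 ang-yaw -24.63
```

>>> servo_tool:
  rows:
    - [[0,0,0,0,0,0,-0.4],[0,0,0,0,0,0,-0.2],[0,0,0,0,0,0,0.2],[0,0,0,0,0,0,0.4],[0,0,0,0,0,0,0.4],[0,0,0,0,0,-0.01,0.4],[0,0,0,0,0,-0.03,0.4],[0,0,0,0,0,-0.03,0.4]]

```text
t: 8.0
tcp_pos: [0.5542, -0.2093, 0.1982]
tool_rot: [0.994, -0.113, -0.002, -0.001]
force: [0.3, 0.1, 0.2]
finger_gap: 0.7
gripper_force: 0.0
```

>>> servo_tool:
  rows:
    - [[0,0,0,0,0,-0.03,0.4],[0,0,0,0,0,-0.03,0.4],[0,0,0,-0.03,0,-0.01,0.4],[0,0,0,-0.035,0,0,0.4],[0,0,0,-0.035,0,0,0.4],[0,0,0,-0.02,0,0,0.4],[0,0,0,0,0,0,0.4],[0,0,0,0,0,0,0.4]]

```text
t: 8.67
tcp_pos: [0.4379, -0.1828, 0.2693]
tool_rot: [0.994, -0.114, 0.001, 0.0]
force: [0.9, -0.9, -0.1]
finger_gap: 0.7
gripper_force: 0.0
```

Run:
```python
from h import *
st(); tick("scene",[185,243],np.array([.5537,-.2112]))
im,C,y=dots("scene",np.array([.5553,-.2082]),12.); redang(im,"scene",C,y)
cv2.imwrite("pics/d.png",cv2.resize(im[190:300,130:265],None,fx=5,fy=5,interpolation=cv2.INTER_CUBIC))
```

```text
t 8.67 tcp [ 0.4379 -0.1828  0.2693] yaw -13.04 z [ 0.002 -0.001 -1.   ] gap 0.7 F [ 0.9 -0.9 -0.1] [-0.03  0.05  0.  ] grip 0.0
scene tick [186.6 239.9] 12 r 0.0291 ang-yaw -23.92
scene 2206 C [ 0.5537 -0.2112] yaw 12.36 rms 2.92 [149, 303, 455, 641, 658]
scene red n 25 mean stripe ang -20.067747416573873 line -25.427172502592967
  tick ang -148.7593282240708 25
```

View pics/d.png

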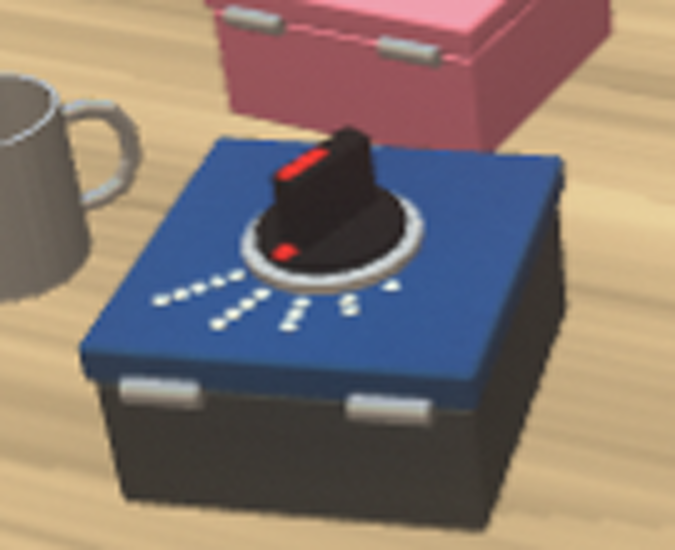

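The gripper is clear of the box and touching nothing. The dial stayed put: its tick at (187,240) points along the four-dot row, at about -25 degrees.

```bash
python3 -c "
from station import manip
print(manip.sign_off())"
```

```text
the job is handed in; nothing more can be done
None
```

I turned the blue box's dial left to the one-dot mark, let it rest there for over a second, then turned it right to the four-dot mark and let go. The last picture puts it within about a degree of that mark. I never touched the orange dial, and handed the job in at about 9 s.

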